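# Open the registration board to its longest setting and bring the lino block up to the stop

### The job

Set the printing registration board for its longest format: hold the carriage's release button down with the fingertips while you slide the carriage left along the rail all the way to the end stop, then let the button come up so that the carriage locks there. After that push the lino block along the rail, flat on the board, until its end sits squarely against the carriage's stop arm. Only press and push: do not lift the block, and leave the eraser on the board, the ink jar and the baren where they are.

Things in the scene. Friction and masses are not known exactly. Their poses are not given: they have to be found in the camera images.
- jig: Fixed plywood board 185 (x) x 330 (y) mm, top 17 mm above the table. Origin: on the table under its middle; x away from the robot, y along the rail towards the end stop (left seen from the robot), z up. Grey aluminium rail along y: front face (fence) at x = 42.5 mm, top 39 mm above the table. End stop: grey block at y = 150 to 160 mm. Nothing on it is over 67 mm above the table.
- stop (a joint): Carriage position along the rail, m, growing along the board's +y: 0.120 = against the end stop. A toothed rack (8 mm pitch) and the button's blade lock it: while the button is up it cannot be forced. With the button held down it slides with about 2 N. The carriage is 72 mm long (y), its deck 50 mm above the table.
- button (a joint): How far the release button is pressed, m: 0 = up (carriage locked), 0.008 = fully down. The rack is free from about 0.006 on. Its spring takes about 1.5 N to start and 5 N fully down; let go, it rises into the nearest rack gap by itself (one gap is at the end stop).
- button_top (a point): Middle of the top of the release button, a black ribbed pad 32 (x) x 34 mm (y) on the carriage, 60 mm above the table when up; axes like the board's; it sinks as pressed. A grey thumb rest, an upright lip 36 mm wide (x), stands ahead of it: its near face 23 mm from this point towards +y, its top 66 mm above the table. Fingertips on the button push the carriage by it.
- stop_face (a point): Middle of the flat face of the carriage's stop arm that the block is to meet; it faces along the board's -y. The arm is an aluminium bar 12 mm thick (y), reaching from the carriage over the board in front of the rail; the face spans x = -30 to 41 mm of the board, 18 to 38 mm above the table. Axes like the board's.
- block_center (a point): Middle (half-way up) of the lino block: wood with grey carved lino on top, 100 (its x) x 120 (its y) x 23 mm, 0.19 to 0.35 kg, loose on the board before the rail, 2 to 5 mm off it, between the board's right end and the stop arm, its y along the rail within 0.03 rad. When it touches the stop arm this point is 60 mm from the arm's face.
- eraser: Bystander: white and blue eraser 23 x 56 x 13 mm lying on the board near its front edge. Origin under its middle.
- ink_jar: Bystander: small black ink jar, 49 mm across, 60 mm high, standing on the table to the right of the board. Origin under its middle.
- baren: Bystander: printing baren with a red knob handle, 70 mm across, 118 mm high, standing on the table to the left of the board. Origin under its middle.
There are look-alikes about, which are no part of the job. What is shaped like the part that bears block_center but pink is not meant.

How it is judged:
By the outcome, as a careful person would: the job done as asked, in the order asked, and still so for the second after the job is handed in, with the robot touching nothing.
It also fails if it takes over 48 s, if anything falls off the work surface, if the arm or the gripper's body presses on something with over 40 N, if the wrist force passes 120 N, or if a joint passes its speed limit or range.

### The arm

A 6-joint arm with a two-finger parallel gripper is mounted at the origin on a cart in front of the work surface, level with it; the furniture and walls round the work are solid. World frame = base frame: x ahead of the robot, y to its left, z up, the work surface at z = 0. Lengths are in m, angles in rad, forces in N, time in s.
With the tool pointing down it reaches from about 0.375 to 0.975 m from the base axis. Payload 3.8 kg.
Tool frame: the origin (TCP) lies at the very end of the fingers, on their centre line; the grasp point (between the pads) lies 19 mm behind it (env.grasp_offset is the distance from the TCP to the grasp point, in m); z points along the fingers, y is the line along which they close (so a half turn about z gives the same grasp; the last joint's range is limited). The gripper opens to 88 mm and grips with 3 to 60 N. Pads are 18 mm wide; open, the fingers measure 123 mm over their backs; the gripper's body (75 mm by 187 mm) begins 45 mm behind the grasp point.
Start: joints at [1.14, 0.264, 1.604, -0, 1.274, -0.037], TCP at [0.259, 0.623, 0.239] pointing down, gripper open.
Joint ranges: [-2.63, 2.63], [-0.94, 2.18], [0.31, 2.57], [-1.31, 4.45], [0, 2.66], [-2.55, 2.55]. Speed limits (rad/s): [2.57, 2.57, 3.14, 3.14, 3.14, 3.14].

### API

Orientations are given as a unit quaternion [w, x, y, z].
In Python, from rig import env, viewer, search_frame, spot_point gives the robot as it stands.
- The arm moves only by the tool apply_moves, never from a script. Its argument "motion" is a list of rows, each an object with "xyz": the shift along the tool's x, y, z in cm, a list of three; "spin": the turn about the tool's z in rad; "jaw": the gripper command: -1 is fully open, 1 is shut, values between are in proportion. A call has exactly 8 rows; each row shifts and turns the commanded pose from where the row before left it, along the tool's axes as they then stand; what a row does not reach is not made up. A row lasts 1/8 s, in which the tool goes at most 62.5 mm and 10.7 degrees, less where a joint would pass 70% of its speed; a pose out of reach is approached as far as the arm can. A call is refused whole if a number of a shift passes 6.25 or a number of a turn 0.188, either way. A call with a gripper value outside its range is refused whole. The fingers move at their own pace and stop on an object; the grip force is fixed at half the most. Time passes only in rows, so rows that do not move let the fingers close, or fill a call up. It gives the time, the measured TCP pose, the force, the opening and the grip force at its end, in the units of the state.
- env.state(): the state, without advancing time (a new reading comes with each control period).
- viewer.read_camera(name): name is "side" or "top"; returns a dict with "pixels" (400x640x3 uint8, blue, green, red), "range_z" (400x640 float32, m along the optical axis (not along the pixel's ray), 0 where there is no reading), "mtx" (3x3 intrinsics, pixels), "k1" (the pictures are not rectified: a ray, as slopes to the right and down, at radius r is drawn at 1 + k1 r^2 times it, then the intrinsics apply), "extrinsics" (4x4, takes a point from camera to world coordinates). Camera axes: x right, y up, looking along -z (the intrinsics and any distortion apply to the point x, -y, -z); pixel columns grow to the right and rows downward; lengths in m; the calibration is good to about 2 mm. A picture is of the moment at which its call begins.
- env.close_job(): hands the job in; it is judged then, once.
Trained networks look in the newest picture that a camera, given by its name, has taken for a name from the list of things; names that differ only in an ending like _2 or _b are one class to them, and where a whole thing is asked for, a point or a joint stands for the part that bears it (a point fixed in the world has none). Each returns a list of dicts, best first, with "p" (0 to 1); they miss things now and then, are a little off and sometimes report something else, mostly with a low value. They report only what shows in the picture. A call takes as long as a camera call. They do not tell look-alikes from the thing itself.
- search_frame(camera, name): "position" ([column, row] in pixels, amid what is visible of it).
- spot_point(camera, name): "position" ([column, row] in pixels: a listed point, or the origin of a listed thing).
The state is a dict: "t": time; "joints": joint angles; "qd": joint speeds; "effort": joint torques, N m; "eef_pos": TCP position; "tool_rot": TCP orientation; "force": force on the tool from outside, world axes, zero at the start; "wrist_torque": the same for the moment, N m; "finger_gap": finger opening in m; "grip_force": force on a finger pad.
Only numpy, scipy, OpenCV 4.12 (cv2) and the standard library are available. Lean on these libraries where they do the work, as an engineer would, in place of code of your own. Each camera call takes 0.05 s, during which the arm holds its last target. There are 200 camera calls.

## Working session

There is one attempt and no reset: what is moved stays moved. The work goes in short steps, Python scripts to look and compute and a tool call to move; the robot and the scene stay as the last step left them, time stands still between calls to the robot, and variables do not carry over. Pictures are saved under pics/ and viewed, at most 10 in all, crops included, and the job is handed in when it is done.

Besides the shell and the picture viewer there is one more tool, called by a JSON object that holds its "op" and its "data". apply_moves: Moves the arm, as the interface text tells. Its arguments: {"type":"object","properties":{"motion":{"type":"array"}},"required":["motion"]}

```bash
mkdir -p pics; cat > h.py <<'E'
import numpy as np,cv2
from rig import env,viewer,search_frame,spot_point
def ray(c,uv):
    p=cv2.undistortPoints(np.array([[uv]],float),c["mtx"],np.array([c["k1"],0,0,0,0.]))[0,0]
    return np.array([p[0],-p[1],-1.])
def onz(c,uv,z):
    T=np.array(c["extrinsics"]);d=T[:3,:3]@ray(c,uv);o=T[:3,3]
    return o+d*(z-o[2])/d[2]
def dep(c,uv):
    T=np.array(c["extrinsics"]);u,v=int(round(uv[0])),int(round(uv[1]))
    w=c["range_z"][max(v-2,0):v+3,max(u-2,0):u+3];w=w[w>0]
    return T[:3,:3]@(ray(c,uv)*np.median(w))+T[:3,3] if w.size else None
E
python3 - <<'E'
from h import *
np.set_printoptions(precision=4,suppress=True)
ims=[]
for n in("top","side"):
    c=viewer.read_camera(n);cv2.imwrite(f"pics/{n}0.png",c["pixels"])
    np.savez(f"{n}0.npz",**c)
    print(n,c["extrinsics"][:3,3])
    for k in("jig","button_top","stop_face","block_center","eraser","ink_jar","baren"):
        for r in spot_point(n,k)[:3]: print(k,np.round(r["p"],2),np.round(r["position"],1),dep(c,np.clip(r["position"],0,[639,399])))
s=env.state();print(s["t"],s["eef_pos"],s["tool_rot"],s["force"])
E
```

```text
top [ 0.5041 -0.0137  1.2361]
jig 0.55 [308.3 248.5] [ 0.536  -0.0078  0.0379]
button_top 0.57 [312.8 225.3] [ 0.5991 -0.0186  0.0609]
stop_face 0.9 [298.7 252.6] [0.5243 0.0191 0.0185]
stop_face 0.63 [411.4 228.3] [ 0.5976 -0.2912  0.0582]
block_center 0.84 [335.8 138.7] [ 0.8554 -0.0792  0.0265]
block_center 0.67 [330.2 254.2] [ 0.5217 -0.0688  0.0409]
eraser 0.51 [291.5 276.4] [0.4579 0.0368 0.0312]
ink_jar 0.67 [412.  228.8] [ 0.5961 -0.2925  0.0598]
baren 0.9 [196.3 270.2] [0.4679 0.2977 0.0517]
side [0.5836 0.9696 0.9325]
jig 0.58 [370.4 229.3] [0.5389 0.0315 0.0261]
button_top 0.55 [346.3 207.8] [ 0.6038 -0.0023  0.0625]
stop_face 0.8 [375.  230.3] [0.5271 0.0324 0.0247]
block_center 0.67 [254.7 192.2] [ 0.8562 -0.0747  0.029 ]
eraser 0.75 [398.9 238.2] [0.4677 0.0577 0.0285]
baren 0.82 [399.6 330.9] [0.4721 0.3406 0.0428]
baren 0.45 [378.3 203.9] [ 0.5216 -0.0491  0.0428]
0.8 [0.259  0.6234 0.2388] [0.     0.1956 0.9807 0.0001] [ 0.107  -0.0886  0.4143]
```

View pics/top0.png

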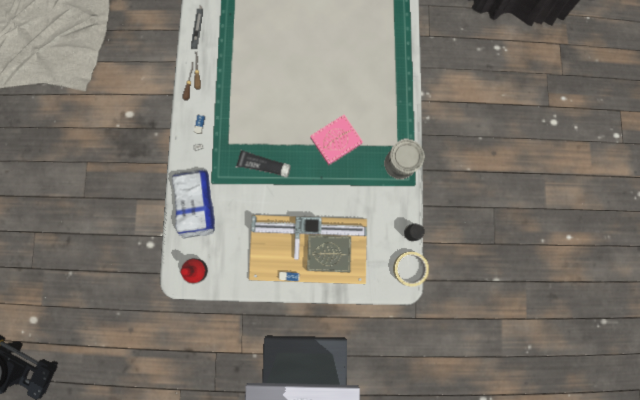

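View pics/side0.png

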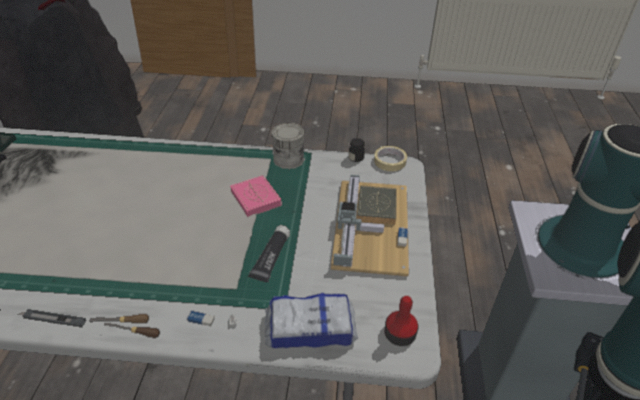

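The top view shows the board at about (308,249), with the carriage and its black button at (312,225) and the stop arm at (297,247). There are two block candidates: the pink one at (336,139), lying away on the mat, and the grey lino one at (330,254), on the board before the rail. The grey one fits the description. I'll confirm it in a crop and fit the poses from depth.

```bash
cat > m.py <<'E'
from h import *
np.set_printoptions(precision=4,suppress=True)
def cloud(c):
    T=np.array(c["extrinsics"]);v,u=np.mgrid[0:400,0:640]
    p=cv2.undistortPoints(np.stack([u.ravel(),v.ravel()],1).astype(float)[:,None],c["mtx"],np.array([c["k1"],0,0,0,0.]))[:,0]
    d=c["range_z"].ravel()[:,None]
    P=np.c_[p[:,0],-p[:,1],-np.ones(len(p))]*d
    return P@T[:3,:3].T+T[:3,3]
def rect(P):
    (cx,cy),(w,h),a=cv2.minAreaRect((P[:,:2]).astype(np.float32)); return np.array([cx,cy,w,h,a])
E
python3 - <<'E'
from m import *
for n in("top","side"):
    c=np.load(n+"0.npz");P=cloud(c);ok=c["range_z"].ravel()>0
    b=ok&(P[:,0]>.42)&(P[:,0]<.66)&(P[:,1]>-.2)&(P[:,1]<.2)
    px=c["pixels"].reshape(-1,3).astype(int)
    t=b&(abs(P[:,0]-.44)<.1)&(P[:,2]<.006);print("table z",np.median(P[t,2]))
    Q=P[b&(P[:,2]>.010)];print(n,"board",rect(Q))
    br=b&(P[:,2]>.010)&(px[:,2]-px[:,0]>50);print("wood z",np.median(P[br,2]),rect(P[br]))
    blk=b&(P[:,2]>.034)&(P[:,2]<.046)&(P[:,0]<.565)&(P[:,1]<.0);print("block",blk.sum(),rect(P[blk]),P[blk].mean(0))
    bt=b&(P[:,2]>.053)&(px.max(1)<70);print("button",bt.sum(),rect(P[bt]),P[bt].mean(0))
    if n=="top": I=c["pixels"][205:295,235:385]
    else: I=c["pixels"][170:285,320:425]
    cv2.imwrite(f"pics/{n}c.png",cv2.resize(I,None,fx=5,fy=5,interpolation=cv2.INTER_CUBIC))
E
```

```text
table z 0.0002715255684959672
top board [ 0.5362 -0.0059  0.3299  0.1861 89.4802]
wood z 0.01738180312044668 [ 0.5352 -0.0069  0.3278  0.1841 89.3908]
block 1396 [ 0.52   -0.0642  0.0898  0.12    0.047 ] [ 0.5199 -0.0644  0.0405]
button 131 [ 0.599  -0.015   0.0305  0.0303  1.4027] [ 0.5995 -0.015   0.0604]
table z 0.00019715879307014017
side board [ 0.5356 -0.0047  0.3363  0.1851 89.5127]
wood z 0.01798480860401097 [ 0.5357 -0.0024  0.3276  0.1809 89.0967]
block 1086 [ 0.5199 -0.0632  0.1266  0.0902 89.5547] [ 0.5194 -0.0587  0.0409]
button 90 [ 0.5999 -0.0135  0.0307  0.032   2.5556] [ 0.6001 -0.0117  0.0609]
```

View pics/topc.png

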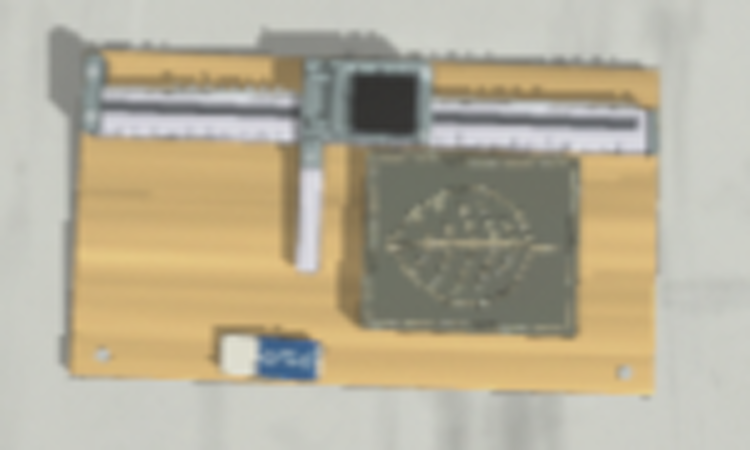

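View pics/sidec.png

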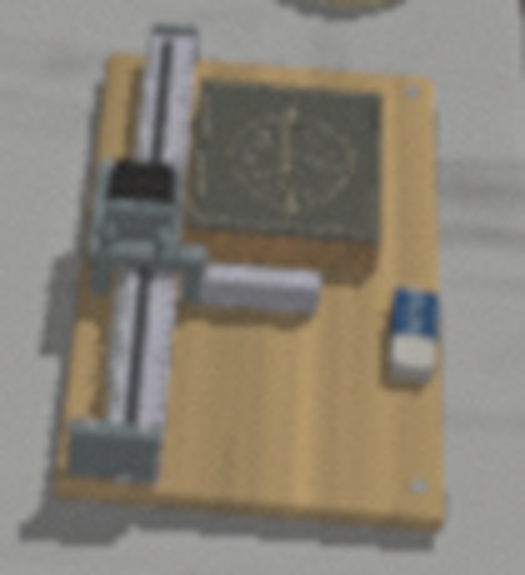

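The crop confirms it: the grey lino block is on the board before the rail, the stop arm is to its left, and the black button has the thumb-rest lip on its left side. First I'll turn the tool so its x lies along board +y, and close the fingers.

{"op": "apply_moves", "data": {"motion": [{"xyz": [0, 0, 0], "spin": 0.148, "jaw": 1}, {"xyz": [0, 0, 0], "spin": 0.148, "jaw": 1}, {"xyz": [0, 0, 0], "spin": 0.148, "jaw": 1}, {"xyz": [0, 0, 0], "spin": 0.148, "jaw": 1}, {"xyz": [0, 0, 0], "spin": 0.148, "jaw": 1}, {"xyz": [0, 0, 0], "spin": 0.148, "jaw": 1}, {"xyz": [0, 0, 0], "spin": 0.148, "jaw": 1}, {"xyz": [0, 0, 0], "spin": 0.148, "jaw": 1}]}}

```text
t: 1.8
eef_pos: [0.259, 0.6234, 0.2387]
tool_rot: [-0.0, 0.711, 0.703, 0.0]
force: [-0.6, 0.1, -0.0]
finger_gap: 0.0103
grip_force: 0.0
```

{"op": "apply_moves", "data": {"motion": [{"xyz": [-5.2, 2.9, 0], "spin": 0, "jaw": 1}, {"xyz": [-5.2, 2.9, 0], "spin": 0, "jaw": 1}, {"xyz": [-5.2, 2.9, 0], "spin": 0, "jaw": 1}, {"xyz": [-5.2, 2.9, 0], "spin": 0, "jaw": 1}, {"xyz": [-5.2, 2.9, 0], "spin": 0, "jaw": 1}, {"xyz": [-5.2, 2.9, 0], "spin": 0, "jaw": 1}, {"xyz": [-5.2, 2.9, 0], "spin": 0, "jaw": 1}, {"xyz": [-5.2, 2.9, 0], "spin": 0, "jaw": 1}]}}

```text
t: 2.8
eef_pos: [0.4889, 0.204, 0.2392]
tool_rot: [0.0, 0.71, 0.705, 0.001]
force: [1.5, 0.6, 0.3]
finger_gap: 0.0001
grip_force: 0.0
```

{"op": "apply_moves", "data": {"motion": [{"xyz": [-5.2, 2.9, 0], "spin": 0, "jaw": 1}, {"xyz": [-5.2, 2.9, 0], "spin": 0, "jaw": 1}, {"xyz": [-5.2, 2.9, 0], "spin": 0, "jaw": 1}, {"xyz": [-5.0, 2.9, 0], "spin": 0, "jaw": 1}, {"xyz": [0, 0, 5], "spin": 0, "jaw": 1}, {"xyz": [0, 0, 5], "spin": 0, "jaw": 1}, {"xyz": [0, 0, 3.5], "spin": 0, "jaw": 1}, {"xyz": [0, 0, 0], "spin": 0, "jaw": 1}]}}

```text
t: 3.8
eef_pos: [0.5996, -0.0011, 0.1002]
tool_rot: [-0.003, 0.71, 0.705, -0.003]
force: [0.1, -0.5, -0.6]
finger_gap: 0.0002
grip_force: 0.0
```

{"op": "apply_moves", "data": {"motion": [{"xyz": [-0.3, 0, 1], "spin": 0, "jaw": 1}, {"xyz": [0, 0, 1], "spin": 0, "jaw": 1}, {"xyz": [0, 0, 1], "spin": 0, "jaw": 1}, {"xyz": [0, 0, 0.8], "spin": 0, "jaw": 1}, {"xyz": [0, 0, 0], "spin": 0, "jaw": 1}, {"xyz": [0, 0, 0], "spin": 0, "jaw": 1}, {"xyz": [0, 0, 0], "spin": 0, "jaw": 1}, {"xyz": [0, 0, 0], "spin": 0, "jaw": 1}]}}

```text
t: 4.8
eef_pos: [0.6029, -0.0041, 0.0661]
tool_rot: [0.0, 0.71, 0.705, 0.0]
force: [0.3, 0.9, 0.6]
finger_gap: 0.0007
grip_force: 0.0
```

```bash
python3 - <<'E'
from h import *
c=viewer.read_camera("side");cv2.imwrite("pics/s1.png",cv2.resize(c["pixels"][150:250,310:430],None,fx=6,fy=6,interpolation=cv2.INTER_CUBIC))
s=env.state();print(s["t"],s["eef_pos"],s["force"])
E
```

```text
4.85 [ 0.60281596 -0.00409247  0.0660235 ] [-0.52793843  0.5691883   0.55839269]
```

View pics/s1.png

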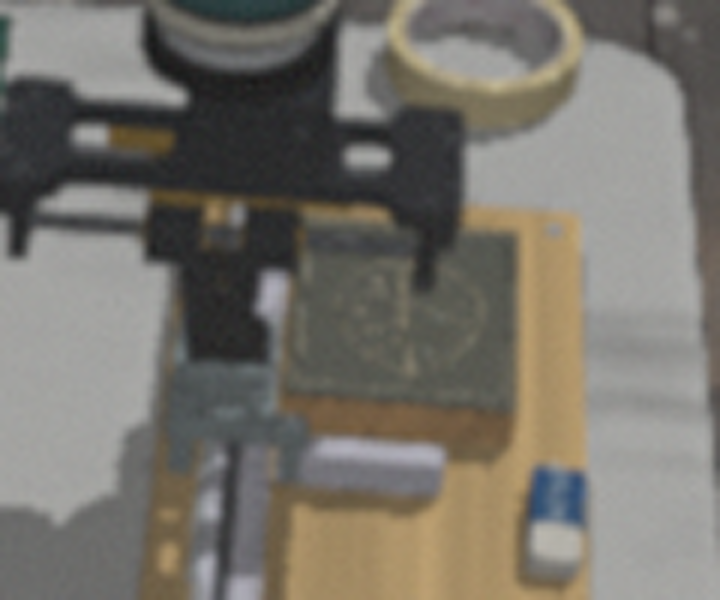

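The fingers stand over the button, just behind the lip at about (225,360). Pressing now.

{"op": "apply_moves", "data": {"motion": [{"xyz": [0, -0.3, 0.3], "spin": 0, "jaw": 1}, {"xyz": [0, 0, 0.3], "spin": 0, "jaw": 1}, {"xyz": [0, 0, 0.3], "spin": 0, "jaw": 1}, {"xyz": [0, 0, 0.2], "spin": 0, "jaw": 1}, {"xyz": [0, 0, 0.2], "spin": 0, "jaw": 1}, {"xyz": [0, 0, 0], "spin": 0, "jaw": 1}, {"xyz": [0, 0, 0], "spin": 0, "jaw": 1}, {"xyz": [0, 0, 0], "spin": 0, "jaw": 1}]}}

```text
t: 5.85
eef_pos: [0.5993, -0.004, 0.0527]
tool_rot: [-0.0, 0.71, 0.705, -0.0]
force: [-3.4, 0.6, 4.3]
finger_gap: 0.0006
grip_force: 2.3
```

{"op": "apply_moves", "data": {"motion": [{"xyz": [0, 0, 0.12], "spin": 0, "jaw": 1}, {"xyz": [0.2, 0, 0], "spin": 0, "jaw": 1}, {"xyz": [0.4, 0, 0], "spin": 0, "jaw": 1}, {"xyz": [0.5, 0, 0], "spin": 0, "jaw": 1}, {"xyz": [0.5, 0, 0], "spin": 0, "jaw": 1}, {"xyz": [0.5, 0, 0], "spin": 0, "jaw": 1}, {"xyz": [0.5, 0, 0], "spin": 0, "jaw": 1}, {"xyz": [0.4, 0, 0], "spin": 0, "jaw": 1}]}}

```text
t: 6.85
eef_pos: [0.5998, 0.0257, 0.0523]
tool_rot: [0.0, 0.709, 0.705, -0.0]
force: [-4.4, -1.8, 9.0]
finger_gap: 0.0006
grip_force: 4.6
```

{"op": "apply_moves", "data": {"motion": [{"xyz": [0.6, 0, 0], "spin": 0, "jaw": 1}, {"xyz": [0.7, 0, 0], "spin": 0, "jaw": 1}, {"xyz": [0.8, 0, 0], "spin": 0, "jaw": 1}, {"xyz": [0.8, 0, 0], "spin": 0, "jaw": 1}, {"xyz": [0.8, 0, 0], "spin": 0, "jaw": 1}, {"xyz": [0.8, 0, 0], "spin": 0, "jaw": 1}, {"xyz": [0.8, 0, 0], "spin": 0, "jaw": 1}, {"xyz": [0.6, 0, 0], "spin": 0, "jaw": 1}]}}

```text
t: 7.85
eef_pos: [0.6003, 0.085, 0.0523]
tool_rot: [0.0, 0.709, 0.705, -0.0]
force: [-4.8, -1.3, 8.6]
finger_gap: 0.0003
grip_force: 4.4
```

{"op": "apply_moves", "data": {"motion": [{"xyz": [0.4, 0, 0], "spin": 0, "jaw": 1}, {"xyz": [0.4, 0, 0], "spin": 0, "jaw": 1}, {"xyz": [0.4, 0, 0], "spin": 0, "jaw": 1}, {"xyz": [0.3, 0, 0], "spin": 0, "jaw": 1}, {"xyz": [0.3, 0, 0], "spin": 0, "jaw": 1}, {"xyz": [0.2, 0, 0], "spin": 0, "jaw": 1}, {"xyz": [0, 0, 0], "spin": 0, "jaw": 1}, {"xyz": [0, 0, 0], "spin": 0, "jaw": 1}]}}

```text
t: 8.85
eef_pos: [0.6005, 0.1051, 0.0523]
tool_rot: [0.0, 0.71, 0.705, 0.0]
force: [-4.9, 0.3, 8.2]
finger_gap: -0.0001
grip_force: 4.4
```

{"op": "apply_moves", "data": {"motion": [{"xyz": [0.2, 0, 0], "spin": 0, "jaw": 1}, {"xyz": [0.2, 0, 0], "spin": 0, "jaw": 1}, {"xyz": [0.2, 0, 0], "spin": 0, "jaw": 1}, {"xyz": [0.2, 0, 0], "spin": 0, "jaw": 1}, {"xyz": [0.2, 0, 0], "spin": 0, "jaw": 1}, {"xyz": [0, 0, 0], "spin": 0, "jaw": 1}, {"xyz": [0, 0, 0], "spin": 0, "jaw": 1}, {"xyz": [0, 0, 0], "spin": 0, "jaw": 1}]}}

```text
t: 9.85
eef_pos: [0.601, 0.1095, 0.0524]
tool_rot: [0.003, 0.709, 0.705, -0.003]
force: [-3.4, -18.7, 11.0]
finger_gap: 0.0009
grip_force: 10.7
```

```bash
python3 - <<'E'
from h import *
c=viewer.read_camera("side");cv2.imwrite("pics/s2.png",cv2.resize(c["pixels"][170:280,310:430],None,fx=5,fy=5,interpolation=cv2.INTER_CUBIC))
s=env.state();print(s["t"],s["eef_pos"],s["force"])
E
```

```text
9.9 [0.60099067 0.10951052 0.0523331 ] [ -3.78365134 -18.29789363   9.53080476]
```

View pics/s2.png

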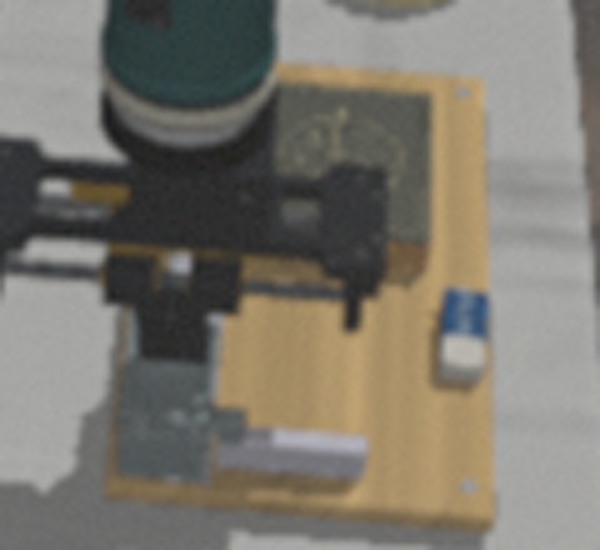

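The carriage sits against the end stop at about (165,440), with an 18 N reaction. I'll ease the push slightly and let the button rise.

{"op": "apply_moves", "data": {"motion": [{"xyz": [-0.3, 0, 0], "spin": 0, "jaw": 1}, {"xyz": [0, 0, -0.2], "spin": 0, "jaw": 1}, {"xyz": [0, 0, -0.2], "spin": 0, "jaw": 1}, {"xyz": [0, 0, -0.2], "spin": 0, "jaw": 1}, {"xyz": [0, 0, -0.2], "spin": 0, "jaw": 1}, {"xyz": [0, 0, -0.2], "spin": 0, "jaw": 1}, {"xyz": [-0.3, 0, -0.2], "spin": 0, "jaw": 1}, {"xyz": [-0.3, 0, -0.2], "spin": 0, "jaw": 1}]}}

```text
t: 10.9
eef_pos: [0.6008, 0.106, 0.0654]
tool_rot: [0.0, 0.71, 0.705, 0.0]
force: [-0.2, -0.1, 0.4]
finger_gap: 0.0006
grip_force: 0.0
```

{"op": "apply_moves", "data": {"motion": [{"xyz": [0, 0, -2], "spin": 0, "jaw": 1}, {"xyz": [0, 0, -4], "spin": 0, "jaw": 0.1}, {"xyz": [-5, 0, -4], "spin": 0, "jaw": 0.1}, {"xyz": [-6, -1.5, 0], "spin": 0, "jaw": 0.1}, {"xyz": [-6, -1.5, 0], "spin": 0, "jaw": 0.1}, {"xyz": [-6, -1.5, 0], "spin": 0, "jaw": 0.1}, {"xyz": [-4, -1.5, 0], "spin": 0, "jaw": 0.1}, {"xyz": [0, -1.5, 0], "spin": 0, "jaw": 0.1}]}}

```text
t: 11.9
eef_pos: [0.5237, -0.1649, 0.1665]
tool_rot: [0.001, 0.711, 0.703, 0.001]
force: [-0.5, -0.3, 0.6]
finger_gap: 0.0399
grip_force: 0.0
```

```bash
python3 - <<'E'
from m import *
for n in("top","side"):
    c=viewer.read_camera(n)
    P=cloud(c);ok=c["range_z"].ravel()>0
    b=ok&(P[:,0]>.42)&(P[:,0]<.66)&(P[:,1]>-.2)&(P[:,1]<.2)
    px=c["pixels"].reshape(-1,3).astype(int)
    blk=b&(P[:,2]>.034)&(P[:,2]<.046)&(P[:,0]<.572)&(P[:,1]<.04);print("block",blk.sum(),rect(P[blk]))
    bt=b&(P[:,2]>.053)&(P[:,2]<.064)&(px.max(1)<70)&(P[:,1]>.03);print("button",bt.sum(),rect(P[bt]),P[bt].mean(0))
    for k in("button_top","stop_face","block_center"):
        for r in spot_point(n,k)[:2]: print(n,k,np.round(r["p"],2),dep(c,np.clip(r["position"],0,[639,399])))
    I=c["pixels"][200:300,230:390] if n=="top" else c["pixels"][160:280,310:430]
    cv2.imwrite(f"pics/{n}3.png",cv2.resize(I,None,fx=5,fy=5,interpolation=cv2.INTER_CUBIC))
s=env.state();print(s["t"],s["eef_pos"],s["force"],s["finger_gap"])
E
```

```text
block 1502 [ 0.511  -0.0427  0.1216  0.164   1.4552]
button 124 [0.6011 0.0977 0.0306 0.0307 0.7523] [0.6002 0.0976 0.06  ]
top button_top 0.44 [0.5997 0.0972 0.0609]
top stop_face 0.55 [0.5302 0.1265 0.0187]
top block_center 0.81 [ 0.8518 -0.0878  0.0256]
top block_center 0.75 [ 0.5222 -0.066   0.0408]
block 1158 [ 0.523  -0.0638  0.0979  0.1283  0.1041]
button 108 [0.6015 0.0991 0.0309 0.0352 2.8793] [0.6009 0.1009 0.061 ]
side button_top 0.42 [0.5968 0.0978 0.0624]
side stop_face 0.91 [0.5233 0.1424 0.0363]
side block_center 0.85 [ 0.5196 -0.0476  0.0408]
side block_center 0.84 [ 0.8511 -0.0653  0.0286]
12.3 [ 0.5242 -0.1613  0.1648] [-0.3016 -0.3658  0.4425] 0.03948272321225017
```

View pics/side3.png

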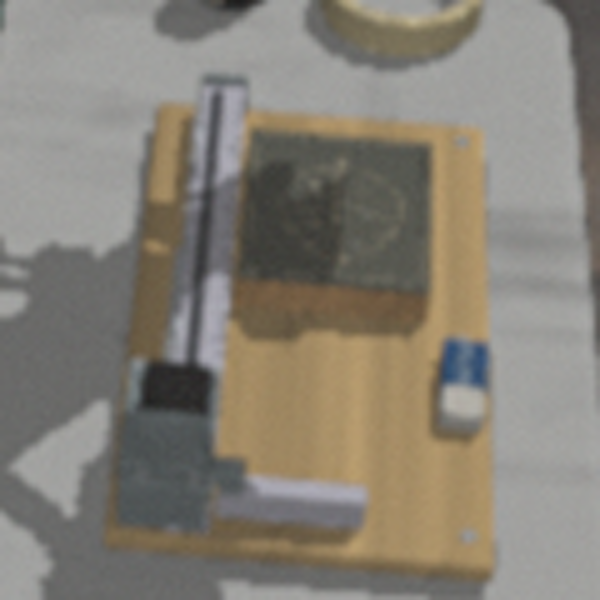

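The carriage is at the end stop and the button is up at z = 0.060, so it's locked. The eraser is close to the block's path, so I'll measure that gap before pushing.

```bash
python3 - <<'E'
from m import *
for n in("top","side"):
    c=np.load(n+"0.npz");P=cloud(c);ok=c["range_z"].ravel()>0
    px=c["pixels"].reshape(-1,3).astype(int)
    b=ok&(P[:,0]>.43)&(P[:,0]<.66)&(P[:,1]>-.2)&(P[:,1]<.2)
    e=b&(P[:,2]>.025)&(P[:,2]<.034)&(P[:,0]<.48)&(P[:,1]>0);print(n,"eraser",e.sum(),rect(P[e]),P[e].min(0),P[e].max(0))
    k=b&(P[:,2]>.036)&(P[:,2]<.046)&(P[:,1]<-.01)&(P[:,1]>-.13)
    for y in(-.11,-.09,-.065,-.04,-.02):
        q=P[k&(abs(P[:,1]-y)<.008)&(P[:,0]<.54)];w=P[b&(P[:,2]>.01)&(abs(P[:,1]-y)<.008)]
        print(y,"block near x",q[:,0].min(),"board near",w[:,0].min(),"far",w[:,0].max())
E
```

```text
top eraser 148 [ 0.4608  0.06    0.0855  0.0251 81.8907] [0.4476 0.0186 0.0252] [0.4792 0.1006 0.0339]
-0.11 block near x 0.47639620604201527 board near 0.44215399290794954 far 0.6259527384338082
-0.09 block near x 0.47593382148404534 board near 0.44447789344637634 far 0.6281438746173602
-0.065 block near x 0.47529350675719956 board near 0.4440873745431181 far 0.6278609502796372
-0.04 block near x 0.4775015078210565 board near 0.4434079712341526 far 0.6270078224732025
-0.02 block near x 0.4770144593121746 board near 0.4431705848484213 far 0.623005749620597
side eraser 154 [ 0.4588  0.0466  0.0599  0.0223 87.6369] [0.4468 0.0164 0.0251] [0.4703 0.0769 0.0339]
-0.11 block near x 0.47437752206414974 board near 0.4445121763555414 far 0.6261208273679844
-0.09 block near x 0.47458705006897756 board near 0.44492232597493947 far 0.6272323782953373
-0.065 block near x 0.4747174618461202 board near 0.44280053595042645 far 0.6274904560652174
-0.04 block near x 0.4751430965621944 board near 0.4437483263463856 far 0.6265264689901446
-0.02 block near x 0.4751512850246685 board near 0.4435901130118952 far 0.6273943212198593
```

Gap to the eraser is about 5 mm. I'll lower the half-open fingers behind the block's right end.

{"op": "apply_moves", "data": {"motion": [{"xyz": [1.3, -0.2, 4], "spin": 0, "jaw": 0.1}, {"xyz": [0, 0, 4], "spin": 0, "jaw": 0.1}, {"xyz": [0, 0, 2], "spin": 0, "jaw": 0.1}, {"xyz": [0, 0, 1.5], "spin": 0, "jaw": 0.1}, {"xyz": [0, 0, 1.2], "spin": 0, "jaw": 0.1}, {"xyz": [0, 0, 1.0], "spin": 0, "jaw": 0.1}, {"xyz": [0, 0, 0], "spin": 0, "jaw": 0.1}, {"xyz": [0, 0, 0], "spin": 0, "jaw": 0.1}]}}

```text
t: 13.3
eef_pos: [0.5221, -0.1496, 0.0282]
tool_rot: [0.001, 0.71, 0.705, 0.0]
force: [0.5, 0.1, 0.6]
finger_gap: 0.0396
grip_force: 0.0
```

{"op": "apply_moves", "data": {"motion": [{"xyz": [0.5, 0, 0.4], "spin": 0, "jaw": 0.1}, {"xyz": [0.5, 0, 0], "spin": 0, "jaw": 0.1}, {"xyz": [0.4, 0, 0], "spin": 0, "jaw": 0.1}, {"xyz": [0.4, 0, 0], "spin": 0, "jaw": 0.1}, {"xyz": [0.4, 0.05, 0], "spin": 0, "jaw": 0.1}, {"xyz": [0.5, 0.05, 0], "spin": 0, "jaw": 0.1}, {"xyz": [0.5, 0.05, 0], "spin": 0, "jaw": 0.1}, {"xyz": [0.5, 0.05, 0], "spin": 0, "jaw": 0.1}]}}

```text
t: 14.3
eef_pos: [0.524, -0.1121, 0.0237]
tool_rot: [0.0, 0.71, 0.705, 0.0]
force: [-1.6, -3.0, 0.6]
finger_gap: 0.0399
grip_force: 1.0
```

{"op": "apply_moves", "data": {"motion": [{"xyz": [0.5, 0.05, 0], "spin": 0, "jaw": 0.1}, {"xyz": [0.6, 0.05, 0], "spin": 0, "jaw": 0.1}, {"xyz": [0.6, 0, 0], "spin": 0, "jaw": 0.1}, {"xyz": [0.6, 0, 0], "spin": 0, "jaw": 0.1}, {"xyz": [0.6, 0, 0], "spin": 0, "jaw": 0.1}, {"xyz": [0.6, 0, 0], "spin": 0, "jaw": 0.1}, {"xyz": [0.6, 0, 0], "spin": 0, "jaw": 0.1}, {"xyz": [0.4, 0, 0], "spin": 0, "jaw": 0.1}]}}

```text
t: 15.3
eef_pos: [0.5252, -0.067, 0.0236]
tool_rot: [0.0, 0.709, 0.705, -0.0]
force: [-0.7, -2.8, 2.1]
finger_gap: 0.0396
grip_force: 1.3
```

```bash
python3 - <<'E'
from h import *
a=[]
c=viewer.read_camera("side");a.append(cv2.resize(c["pixels"][170:290,320:420],(400,480),interpolation=cv2.INTER_CUBIC))
c=viewer.read_camera("top");a.append(cv2.resize(c["pixels"][200:300,240:340],(400,480),interpolation=cv2.INTER_CUBIC))
cv2.imwrite("pics/p4.png",np.hstack(a))
s=env.state();print(s["t"],s["eef_pos"],s["force"],s["finger_gap"])
E
```

```text
15.4 [ 0.5249826  -0.06660987  0.02341775] [ 0.01195015  0.87625348 -0.61299569] 0.03952618935218735
```

View pics/p4.png

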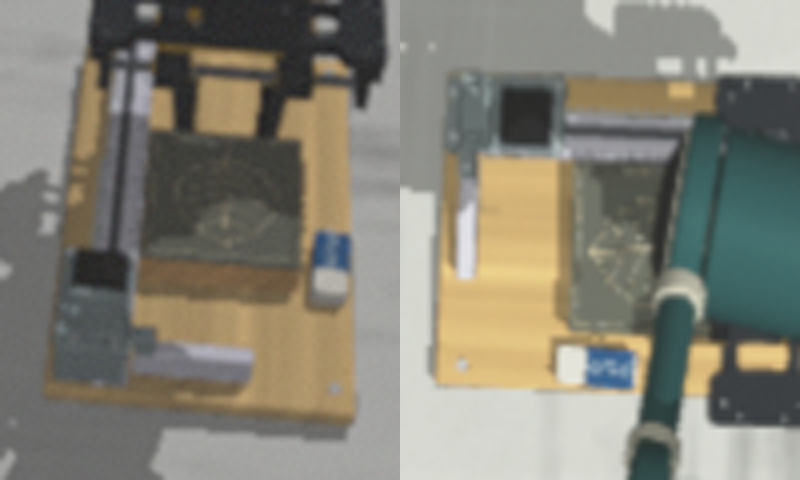

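The block is against the rail, flat and square, and clears the eraser (right panel, eraser at (595,368), block edge at row 328). Pushing on.

{"op": "apply_moves", "data": {"motion": [{"xyz": [0.5, 0, 0], "spin": 0, "jaw": 0.1}, {"xyz": [0.7, 0, 0], "spin": 0, "jaw": 0.1}, {"xyz": [0.8, 0, 0], "spin": 0, "jaw": 0.1}, {"xyz": [0.8, 0, 0], "spin": 0, "jaw": 0.1}, {"xyz": [0.8, 0, 0], "spin": 0, "jaw": 0.1}, {"xyz": [0.7, 0, 0], "spin": 0, "jaw": 0.1}, {"xyz": [0.5, 0, 0], "spin": 0, "jaw": 0.1}, {"xyz": [0.4, 0, 0], "spin": 0, "jaw": 0.1}]}}

```text
t: 16.4
eef_pos: [0.5254, -0.015, 0.0234]
tool_rot: [-0.0, 0.71, 0.705, -0.0]
force: [-0.4, -1.3, -1.0]
finger_gap: 0.0399
grip_force: 0.6
```

{"op": "apply_moves", "data": {"motion": [{"xyz": [0.3, 0, 0], "spin": 0, "jaw": 0.1}, {"xyz": [0.3, 0, 0], "spin": 0, "jaw": 0.1}, {"xyz": [0.3, 0, 0], "spin": 0, "jaw": 0.1}, {"xyz": [0.3, 0, 0], "spin": 0, "jaw": 0.1}, {"xyz": [0.2, 0, 0], "spin": 0, "jaw": 0.1}, {"xyz": [0, 0, 0], "spin": 0, "jaw": 0.1}, {"xyz": [0, 0, 0], "spin": 0, "jaw": 0.1}, {"xyz": [0, 0, 0], "spin": 0, "jaw": 0.1}]}}

```text
t: 17.4
eef_pos: [0.5257, -0.0013, 0.0236]
tool_rot: [0.0, 0.71, 0.705, 0.0]
force: [0.5, 0.2, -0.2]
finger_gap: 0.0395
grip_force: 0.0
```

{"op": "apply_moves", "data": {"motion": [{"xyz": [0.2, 0, 0], "spin": 0, "jaw": 0.1}, {"xyz": [0.2, 0, 0], "spin": 0, "jaw": 0.1}, {"xyz": [0.2, 0, 0], "spin": 0, "jaw": 0.1}, {"xyz": [0.2, 0, 0], "spin": 0, "jaw": 0.1}, {"xyz": [0.1, 0, 0], "spin": 0, "jaw": 0.1}, {"xyz": [0.1, 0, 0], "spin": 0, "jaw": 0.1}, {"xyz": [0, 0, 0], "spin": 0, "jaw": 0.1}, {"xyz": [0, 0, 0], "spin": 0, "jaw": 0.1}]}}

```text
t: 18.4
eef_pos: [0.5255, 0.0014, 0.0238]
tool_rot: [0.004, 0.709, 0.705, -0.004]
force: [-2.3, -32.0, 1.4]
finger_gap: 0.0396
grip_force: 16.0
```

The block is seated firmly against the arm. Backing off straight, then up and clear.

{"op": "apply_moves", "data": {"motion": [{"xyz": [-0.4, 0, 0], "spin": 0, "jaw": 0.1}, {"xyz": [-0.4, 0, 0], "spin": 0, "jaw": 0.1}, {"xyz": [-0.6, 0, 0], "spin": 0, "jaw": 0.1}, {"xyz": [-1, 0, 0], "spin": 0, "jaw": 0.1}, {"xyz": [0, 0, -3], "spin": 0, "jaw": 0.1}, {"xyz": [0, 0, -5], "spin": 0, "jaw": 0.1}, {"xyz": [-5, 0, -3], "spin": 0, "jaw": 0.1}, {"xyz": [-6, 0, 0], "spin": 0, "jaw": 0.1}]}}

```text
t: 19.4
eef_pos: [0.5276, -0.1263, 0.1375]
tool_rot: [0.003, 0.708, 0.706, 0.002]
force: [0.4, -0.1, 0.0]
finger_gap: 0.0394
grip_force: 0.0
```

{"op": "apply_moves", "data": {"motion": [{"xyz": [-5, 0, 0], "spin": 0, "jaw": 0.1}, {"xyz": [-5, 0, 0], "spin": 0, "jaw": 0.1}, {"xyz": [0, 0, 0], "spin": 0, "jaw": 0.1}, {"xyz": [0, 0, 0], "spin": 0, "jaw": 0.1}, {"xyz": [0, 0, 0], "spin": 0, "jaw": 0.1}, {"xyz": [0, 0, 0], "spin": 0, "jaw": 0.1}, {"xyz": [0, 0, 0], "spin": 0, "jaw": 0.1}, {"xyz": [0, 0, 0], "spin": 0, "jaw": 0.1}]}}

```text
t: 20.4
eef_pos: [0.5242, -0.2249, 0.1336]
tool_rot: [0.0, 0.709, 0.705, 0.0]
force: [-0.2, 0.0, 0.4]
finger_gap: 0.0394
grip_force: 0.0
```

```bash
python3 - <<'E'
from m import *
a=[]
for n,(v,u) in(("side",(170,320)),("top",(200,240))):
    c=viewer.read_camera(n);a.append(cv2.resize(c["pixels"][v:v+120,u:u+100],(400,480),interpolation=cv2.INTER_CUBIC))
    P=cloud(c);px=c["pixels"].reshape(-1,3).astype(int)
    b=(c["range_z"].ravel()>0)&(P[:,0]>.43)&(P[:,0]<.66)&(P[:,1]>-.1)&(P[:,1]<.17)
    bt=b&(P[:,2]>.053)&(P[:,2]<.064)&(px.max(1)<70)&(P[:,1]>.03);print("button",P[bt].mean(0))
    e=b&(P[:,2]>.025)&(P[:,2]<.034)&(P[:,0]<.47)&(P[:,1]<.1);print("eraser",rect(P[e]))
cv2.imwrite("pics/p5.png",np.hstack(a))
s=env.state();print(s["t"],s["eef_pos"],s["force"])
E
```

```text
button [0.6005 0.1003 0.0608]
eraser [ 0.4587  0.0457  0.0603  0.0222 87.7456]
button [0.6007 0.0967 0.0599]
eraser [0.4591 0.0246 0.0221 0.0946 0.9707]
20.5 [ 0.5241 -0.2252  0.1336] [ 0.3747  0.2333 -1.2074]
```

View pics/p5.png

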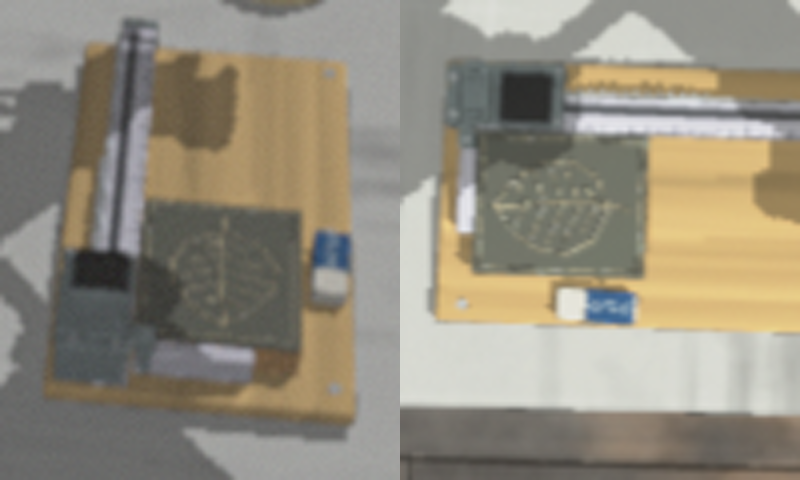

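The block sits flush against the arm (right panel, column 475), the carriage is at the end stop with its button up, and the eraser hasn't moved.

```bash
python3 -c "
from rig import env
print(env.close_job())"
```

```text
the job is handed in; nothing more can be done
None
```

The job is handed in: the carriage is locked at the end stop, the lino block sits flush against its stop arm, and the eraser is where it was; the arm never went near the ink jar or baren, though I didn't re-measure those two.

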